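# Drive stuck dowel pins out of a fixture block and rack them by length

### The arm

A 7-joint arm with a two-finger parallel gripper is mounted at the origin on the work surface. World frame = base frame: x ahead of the robot, y to its left, z up, the work surface at z = 0. Lengths are in m, angles in rad, forces in N, time in s.
With the tool pointing down it reaches from about 0.425 to 0.875 m from the base axis. Payload 4.7 kg.
Tool frame: the origin (TCP) lies at the very end of the fingers, on their centre line; the grasp point (between the pads) lies 19 mm behind it; z points along the fingers, y is the direction in which the jaws open and shut (so a half turn about z gives the same grasp; the last joint's range is limited). The gripper opens to 87 mm and grips with 3 to 60 N. Pads are 19 mm wide; open, the fingers measure 117 mm over their backs; the gripper's body (75 mm by 190 mm) begins 51 mm behind the grasp point.
Start: joints at [-1.193, 0.321, -0.07, 1.45, 0.023, 1.371, -0.057], TCP at [0.231, 0.607, 0.223] pointing down, gripper open.
Joint ranges: [-2.86, 2.86], [-0.3, 2.09], [-1.38, 1.24], [0.06, 2.45], [-1.56, 4.7], [0.09, 2.05], [-2.69, 2.69]. Speed limits (rad/s): [2.57, 2.57, 3.14, 3.14, 3.14, 3.14, 3.14].

### API

Orientations are given as a rotation vector (axis times angle).
In Python, from bench import * gives the robot as it stands.
- The arm moves only by the shell command python3 -m jog 'ROWS' [OPENING] [FORCE]. ROWS is JSON, a list of rows, each a list of 4 numbers: the shift along the world's x, y, z in mm, then the turn about the world's z in rad. In form: [[x, y, z, twist], ...]. A call has exactly 8 rows; each row is the pose to reach, as a shift and turn from the pose commanded when the call began; what a row does not reach only later rows make up. A row lasts 1/8 s, in which the tool goes at most 62.5 mm and 10.7 degrees, less where a joint would pass 70% of its speed; a pose out of reach is approached as far as the arm can. A call with a gripper value outside its range is refused whole. OPENING is the opening, from -1 (shut) to 1 (fully open), set as the call begins (- or left out, the last holds). The fingers move at their own pace and stop on an object; FORCE is the grip in N (left out, the last holds). Time passes only in rows, so rows that repeat a pose let the fingers close, or fill a call up. It gives the time, the measured TCP pose, the force and the opening at its end, in the units of the state.
- get_state(): the state, without advancing time (a new reading comes with each control period).
- get_image(name): name is "scene" or "side" or "wrist"; returns a dict with "image" (384x512x3 uint8, red, green, blue), "fx", "fy", "cx", "cy" (pixels), "position" and "rotation" of the camera in the world; the wrist camera has in their place "tool_from_camera" (4x4, takes a point from camera to tool coordinates, whose origin is the TCP and whose axes are the flange's). Camera axes: x right, y down, z forward; pixel columns grow to the right and rows downward; lengths in m; the calibration is good to about 2 mm. The wrist camera is an equidistant fisheye: a pixel r from the principal point sees the ray r / f radians off the axis. A picture is of the moment at which its call begins: read the wrist's pose just before it. There is no depth.
- close_job(): hands the job in, once; it reports no verdict.
The state is a dict: "time": time; "joint_positions": joint angles; "qd": joint speeds; "joint_torque": joint torques, N m; "position": TCP position; "tool_rot": TCP orientation; "ft_force": force on the tool from outside, world axes, zero at the start; "torque": the same for the moment, N m; "grip_width": opening from 0.0 (shut) to 1.0 (fully open).
Only numpy, scipy, OpenCV 4.12 (cv2) and the standard library are available. Lean on these libraries where they do the work, as an engineer would, in place of code of your own. Each camera call takes 0.05 s, during which the arm holds its last target. There are 200 camera calls.

### The job

A fixture block has come back to the tool store with its brass dowel pins stuck in the cross bores. With the drift punch, drive every pin out of the block towards the shelf side (never out of the open side), then lay each pin in a notch of the rack for its length, long pins in the wide rack and short pins in the narrow one, lying across both combs about centred, and lay the punch back flat in its tray. Do not disturb the oil can, the black case or the wrench.

Things in the scene. Friction and masses are not known exactly. Their poses are not given: they have to be found in the camera images.
- block: Fixed dark steel fixture block. Origin: centre of its underside on the bench. 200 mm (x) by 90 mm (y, -45 to +45) by 56 mm high; plunger heads on top stand 6 mm higher. Slots in the top over each bore show whether a pin is inside. The exit shelf joins its +y face; its -y face looks on bare bench: the punch goes in there.
- bores (a point): Middle of the block, on the level of the bore axes (30 mm up); axes as the block's. Four straight square bores 17.5 mm wide run through along y, at x = -75, -25, +25, +75 mm, floor 22 mm up. At y = 0 a sprung plunger clamps each pin from above: 5 to 12 N to slide it; loose once its tail is past y = +6 mm. In an empty bore the plunger leaves 14 mm clear above the floor.
- shelf (a point): Top of the aluminium exit shelf, 21 mm above the bench, 55 mm beyond the block's +y face; axes as the block's. It is 250 mm wide (x = -125 to +125) and runs from that face (block y = 45 mm) to y = 160 mm, with a 10 mm high lip along its end (y = 154 to 160 mm) and 7 mm lips, 4 mm thick, at its two sides.
- punch: Loose steel drift punch, 190 mm long, about 300 g. Origin on its axis at mid-length, x axis towards the tip. Dark square handle 24 by 24 mm, from x = -95 to -20 mm (it lies flat on any side, axis 12 mm above what it lies on); round shank of 10 mm diameter from x = -20 to +95 mm. Centre of mass about x = -40 mm. It starts lying in its tray.
- punch_tip (a point): Centre of the punch's tip, on its axis (x = +95 mm).
- punch_butt (a point): Centre of the punch's butt end, on its axis (x = -95 mm).
- punch_tray: Fixed black open tray, 250 mm (x) by 120 mm (y), rim 12 mm high and 4 mm thick, floor 4 mm thick. Origin: centre of its underside on the bench.
- rack_long: Fixed rack for two long pins. Origin: centre of underside. Base 112 mm (x) by 84 mm (y), 6 mm thick; two combs 6 mm thick, 68 mm apart in y (centres), with open 90-degree V notches at x = -27 and +27 mm: bottom 16 mm up, top 33 mm up and 34 mm wide. A pin lies along y across both combs, axis then 27 mm up. Fingers fit between the combs (gap 62 mm). Short pins do not reach across it. Racks swap places.
- rack_short: Fixed rack for two short pins. Origin: centre of underside. Base 112 mm (x) by 56 mm (y), 6 mm thick; two combs 6 mm thick, 40 mm apart in y (centres), with open 90-degree V notches at x = -27 and +27 mm: bottom 16 mm up, top 33 mm up and 34 mm wide. A pin lies along y across both combs, axis then 27 mm up. Fingers fit between the combs (gap 34 mm). Racks swap places.
- pin_long_a: Round brass pin, 16 mm diameter, 84 mm long, 143 g; the pins differ only in length. Origin at its centre, own y axis along the pin. Starts stuck in any one of the block's bores, along the block's y, both ends 1 to 17 mm inside the faces; driven out, it lies on the shelf, axis 29 mm above the bench. May be absent.
- pin_long_b: Round brass pin, 16 mm diameter, 84 mm long, 143 g; the pins differ only in length. Origin at its centre, own y axis along the pin. Starts stuck in any one of the block's bores, along the block's y, both ends 1 to 17 mm inside the faces; driven out, it lies on the shelf, axis 29 mm above the bench. May be absent.
- pin_short_a: Round brass pin, 16 mm diameter, 60 mm long, 102 g; the pins differ only in length. Origin at its centre, own y axis along the pin. Starts stuck in any one of the block's bores, along the block's y, both ends 1 to 17 mm inside the faces; driven out, it lies on the shelf, axis 29 mm above the bench. May be absent.
- pin_short_b: Round brass pin, 16 mm diameter, 60 mm long, 102 g; the pins differ only in length. Origin at its centre, own y axis along the pin. Starts stuck in any one of the block's bores, along the block's y, both ends 1 to 17 mm inside the faces; driven out, it lies on the shelf, axis 29 mm above the bench. May be absent.
- oil_can: Bystander: loose grey can, 52 mm diameter, 150 mm tall. Origin: centre of its underside.
- hard_case: Bystander: loose black hard case, 120 mm (x) by 180 mm (y) by 85 mm high with a handle up to 110 mm. Origin: centre of its underside.
- wrench: Bystander: loose wrench lying on the bench, 190 mm long. Origin: middle of its underside, x axis along it.
There are look-alikes about, which are no part of the job. Several things look just like the punch: the one meant starts farthest from the robot's base.

How it is judged:
By the outcome, as a careful person would: the job done as asked, in the order asked, and still so for the second after the job is handed in, with the robot touching nothing.
Of pin_long_a, pin_long_b, pin_short_a, pin_short_b only 3 to 4 are there at a start; the rules pass over those that are not, and their reading is None.
At some moment in a run one of punch may be knocked a few centimetres aside while the robot is not near it.
Once in a run the grip may slacken for a moment while it holds something.
It also fails if it takes over 210 s, if anything falls off the work surface, if the arm or the gripper's body presses on something with over 40 N, if the wrist force passes 120 N, or if a joint passes its speed limit or range.

## Working session

There is one attempt and no reset: what is moved stays moved. The work goes in short steps, Python scripts to look and compute and a shell command to move; the robot and the scene stay as the last step left them, time stands still between calls to the robot, and variables do not carry over. Pictures are saved under pics/ and viewed, about 12 in all and at most 16, crops included, and the job is handed in when it is done.

```bash
ls; mkdir -p pics
cat > h.py <<'E'
from bench import *
import numpy as np, cv2
from scipy.spatial.transform import Rotation as R
def save(im,n,scale=1): cv2.imwrite('pics/'+n,cv2.resize(im[:,:,::-1],None,fx=scale,fy=scale,interpolation=cv2.INTER_CUBIC))
def ray(d,u,v,st=None):
    """pixel -> world origin, dir"""
    if 'tool_from_camera' in d:
        x,y=(u-d['cx'])/d['fx'],(v-d['cy'])/d['fy']; r=np.hypot(x,y)+1e-12
        c=np.array([np.sin(r)*x/r,np.sin(r)*y/r,np.cos(r)])
        T=np.array(d['tool_from_camera']); W=R.from_rotvec(st['tool_rot']).as_matrix()
        return np.array(st['position'])+W@T[:3,3], W@T[:3,:3]@c
    Rm=np.array(d['rotation'])
    if Rm.shape!=(3,3): Rm=R.from_rotvec(Rm).as_matrix()
    return np.array(d['position']),Rm@np.array([(u-d['cx'])/d['fx'],(v-d['cy'])/d['fy'],1])
def onz(d,u,v,z,st=None):
    o,r=ray(d,u,v,st); return o+r*(z-o[2])/r[2]
def proj(d,p,st=None):
    p=np.array(p,float)
    if 'tool_from_camera' in d:
        T=np.array(d['tool_from_camera']); W=R.from_rotvec(st['tool_rot']).as_matrix()
        q=T[:3,:3].T@(W.T@(p-np.array(st['position']))-T[:3,3])
        th=np.arctan2(np.hypot(q[0],q[1]),q[2]); n=np.hypot(q[0],q[1])+1e-12
        return np.array([d['cx']+d['fx']*th*q[0]/n,d['cy']+d['fy']*th*q[1]/n])
    Rm=np.array(d['rotation']); q=Rm.T@(p-np.array(d['position']))
    return np.array([d['cx']+d['fx']*q[0]/q[2],d['cy']+d['fy']*q[1]/q[2]])
E
python3 - <<'E'
from h import *
import pickle
st=get_state(); print({k:np.round(v,3).tolist() for k,v in st.items()})
ims=[]
D={}
for n in ['scene','side','wrist']:
    s=get_state(); d=get_image(n); D[n]=(s,d); save(d['image'],n+'0.png',1.5)
    print(n,d['fx'],d['cx'],d['cy'],np.round(d.get('position',d.get('tool_from_camera')),3).tolist(), np.round(d.get('rotation',0),3).tolist())
pickle.dump(D,open('d0.pkl','wb'))
E
```

```text
pics
{'time': 0.0, 'joint_positions': [-1.193, 0.322, -0.07, 1.452, 0.023, 1.371, -0.057], 'qd': [-0.001, 0.001, 0.0, 0.001, -0.001, -0.002, -0.002], 'joint_torque': [0.0, -49.128, -0.404, -31.254, -0.064, 0.044, 0.0], 'position': [0.231, 0.607, 0.221], 'tool_rot': [-0.568, -3.09, 0.003], 'ft_force': [1.101, -1.22, 0.299], 'torque': [0.002, 0.086, -0.035], 'grip_width': 1.003}
scene 437.6801137326022 249.82474213478793 195.4850943685268 [1.613, 0.029, 0.772] [-1.553, -1.663, 0.919]
side 355.2083324876135 251.6719658090785 184.66655348135063 [0.303, -0.667, 0.864] [-2.445, 0.378, -0.123]
wrist 297.3186396354542 250.96490516315234 195.20935320761336 [[-0.0, -0.953, -0.302, 0.084], [1.0, -0.001, 0.001, 0.0], [-0.001, -0.302, 0.953, -0.162], [0.0, 0.0, 0.0, 1.0]] 0
```

View pics/scene0.png

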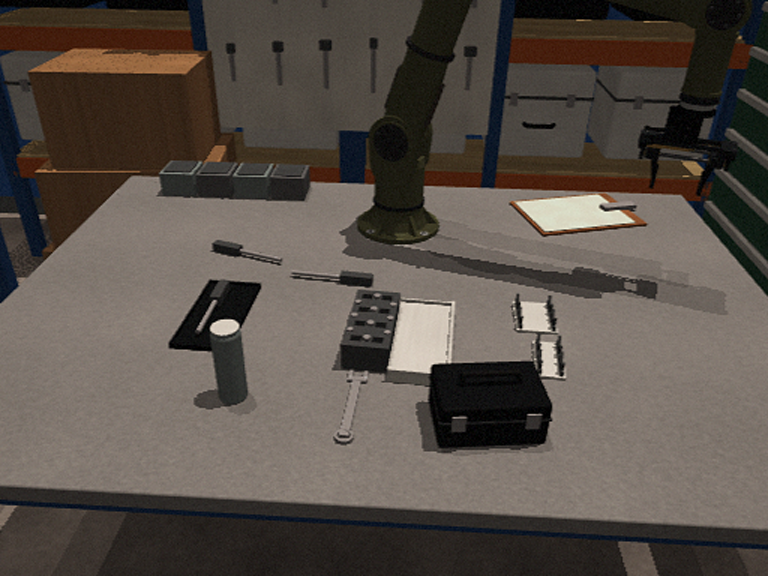

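View pics/side0.png

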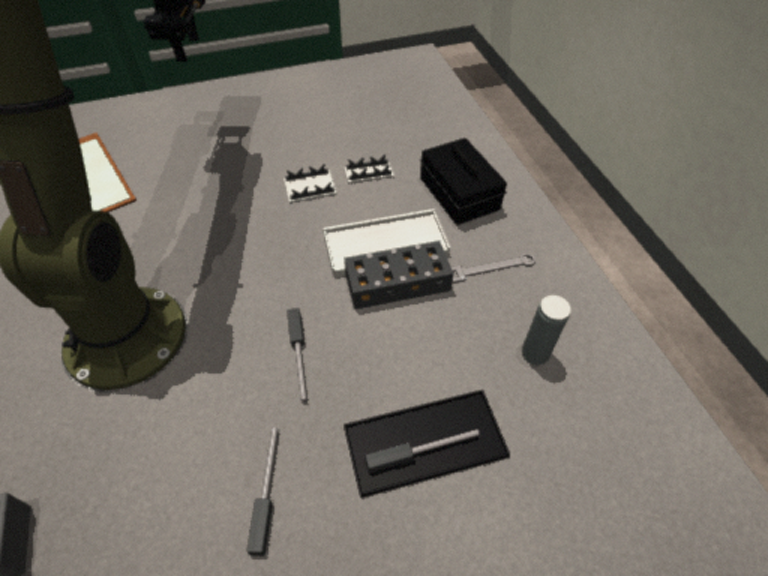

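```bash
sed -i "s/    Rm=np.array(d\['rotation'\]); q=/    Rm=R.from_rotvec(d['rotation']).as_matrix(); q=/" h.py
python3 - <<'E'
from h import *
import pickle
D=pickle.load(open('d0.pkl','rb')); d=D['side'][1]; c=D['scene'][1]
def P(l,pts,z,d=d):
    q=np.array([onz(d,u/1.5,v/1.5,z)[:2] for u,v in pts]); print(l,np.round(q*1000).tolist(),'mean',np.round(q.mean(0)*1000).tolist())
P('tray',[(345,425),(485,393),(508,455),(362,493)],.012)
P('punch butt/tip',[(368,463),(478,433)],.016)
P('block top',[(344,256),(438,243),(452,268),(352,284)],.056)
P('block top scene',[(356,292),(400,294),(388,352),(342,347)],.056,c)
P('shelf end',[(323,229),(435,212)],.031)
P('rackA',[(285,182),(330,173),(335,195),(290,201)],.006)
P('rackB',[(345,162),(388,160),(393,178),(350,181)],.006)
P('can base',[(540,356)],0); P('can top',[(554,309)],.15)
P('case top',[(421,155),(464,140),(505,186),(460,206)],.085)
P('wrench',[(455,274),(530,261)],.003)
P('other punches',[(294,312),(304,400),(258,550),(275,430)],.012)
E
```

```text
tray [[354.0, -305.0], [602.0, -322.0], [591.0, -433.0], [350.0, -419.0]] mean [474.0, -370.0]
punch butt/tip [[372.0, -379.0], [559.0, -386.0]] mean [465.0, -382.0]
block top [[443.0, 19.0], [635.0, -6.0], [636.0, -76.0], [439.0, -54.0]] mean [538.0, -29.0]
block top scene [[448.0, -76.0], [448.0, 16.0], [651.0, 0.0], [643.0, -85.0]] mean [548.0, -36.0]
shelf end [[424.0, 128.0], [672.0, 102.0]] mean [548.0, 115.0]
rackA [[378.0, 331.0], [489.0, 329.0], [481.0, 250.0], [376.0, 262.0]] mean [431.0, 293.0]
rackB [[535.0, 358.0], [639.0, 332.0], [629.0, 265.0], [528.0, 286.0]] mean [583.0, 310.0]
can base [[734.0, -280.0]] mean [734.0, -280.0]
can top [[723.0, -275.0]] mean [723.0, -275.0]
case top [[685.0, 234.0], [800.0, 255.0], [821.0, 80.0], [705.0, 53.0]] mean [753.0, 156.0]
wrench [[658.0, -54.0], [822.0, -69.0]] mean [740.0, -62.0]
other punches [[320.0, -53.0], [298.0, -240.0], [183.0, -450.0], [240.0, -278.0]] mean [261.0, -255.0]
```

```bash
python3 -m jog '[[20,-40,30,-0.16],[50,-90,60,-0.32],[85,-145,100,-0.48],[120,-200,129,-0.64],[155,-255,129,-0.8],[190,-310,129,-0.96],[225,-365,129,-1.12],[250,-420,129,-1.25]]' && python3 -m jog '[[19,-37,0,-0.06],[19,-37,0,-0.06],[19,-37,0,-0.06],[19,-37,0,-0.06],[19,-37,0,-0.06],[19,-37,0,-0.06],[19,-37,0,-0.06],[19,-37,0,-0.06]]'
python3 - <<'E'
from h import *
import pickle
s=get_state(); d=get_image('wrist'); pickle.dump((s,d),open('d1.pkl','wb')); save(d['image'],'w1.png',1.5)
print(s['position'],R.from_rotvec(s['tool_rot']).as_matrix().round(3).tolist())
E
```

```text
time: 1.15
position: [0.4686, 0.2119, 0.3513]
tool_rot: [2.273, 2.168, 0.0]
ft_force: [0.9, -1.0, 0.1]
grip_width: 0.998
time: 2.15
position: [0.4868, 0.1769, 0.3515]
tool_rot: [2.333, 2.104, 0.0]
ft_force: [0.5, 0.0, 1.0]
grip_width: 0.999
[0.4867686  0.17685687 0.35150549] [[0.103, 0.995, 0.0], [0.995, -0.103, -0.0], [-0.0, 0.0, -1.0]]
```

View pics/w1.png

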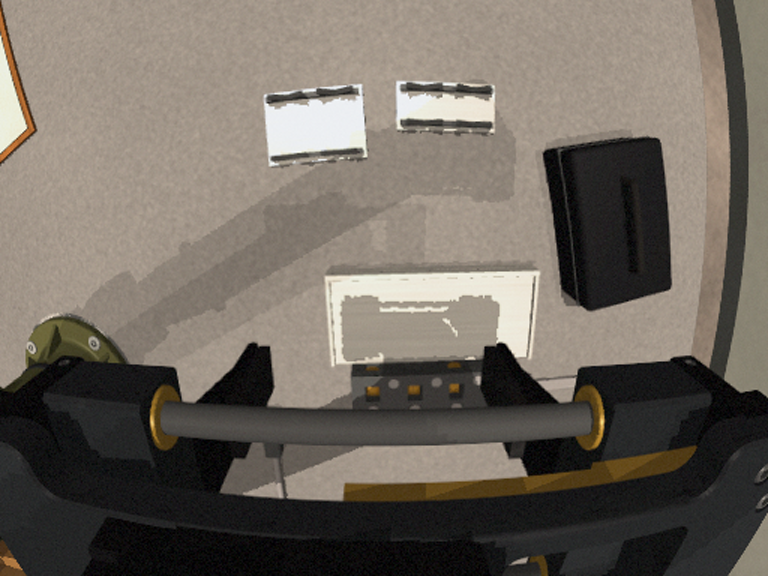

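```bash
python3 -m jog '[[10,-50,0,0],[20,-100,-20,0],[30,-150,-50,0],[40,-200,-80,0],[50,-250,-100,0],[53,-277,-100,0],[53,-277,-100,0],[53,-277,-100,0]]'
python3 - <<'E'
from h import *
import pickle
s=get_state(); d=get_image('wrist'); pickle.dump((s,d),open('d2.pkl','wb')); save(d['image'],'w2.png',1.5)
s,d=pickle.load(open('d1.pkl','rb'))
for l,z,pts in [('A',.006,[(264,96),(364,85),(367,157),(269,166)]),('B',.006,[(398,81),(494,81),(496,134),(397,131)]),('case',.085,[(544,148),(660,138)]),('shelf',.031,[(328,269),(539,271)])]:
    q=np.array([onz(d,u/1.5,v/1.5,z,s)[:2] for u,v in pts])*1000
    print(l,q.round().tolist(),q.mean(0).round(1),'edges',[round(np.linalg.norm(q[i]-q[i-1]),1) for i in range(len(q))],'ang',[round(np.degrees(np.arctan2(*(q[(i+1)%len(q)]-q[i])[::-1])),1) for i in range(len(q))])
E
```

```text
time: 3.2
position: [0.54, -0.0988, 0.2516]
tool_rot: [-2.331, -2.105, -0.001]
ft_force: [0.2, 0.6, 0.6]
grip_width: 1.002
A [[375.0, 347.0], [489.0, 343.0], [484.0, 261.0], [371.0, 265.0]] [430.  303.9] edges [np.float64(82.2), np.float64(114.1), np.float64(82.7), np.float64(112.6)] ang [np.float64(-1.8), np.float64(-93.7), np.float64(177.9), np.float64(87.3)]
B [[527.0, 344.0], [637.0, 338.0], [633.0, 276.0], [520.0, 287.0]] [579.6 311.3] edges [np.float64(57.8), np.float64(109.8), np.float64(62.5), np.float64(113.6)] ang [np.float64(-3.1), np.float64(-93.3), np.float64(174.5), np.float64(83.1)]
case [[661.0, 258.0], [805.0, 269.0]] [733.  263.6] edges [np.float64(144.5), np.float64(144.5)] ang [np.float64(4.5), np.float64(-175.5)]
shelf [[428.0, 142.0], [671.0, 116.0]] [549.3 128.9] edges [np.float64(244.5), np.float64(244.5)] ang [np.float64(-6.2), np.float64(173.8)]
```

View pics/w2.png

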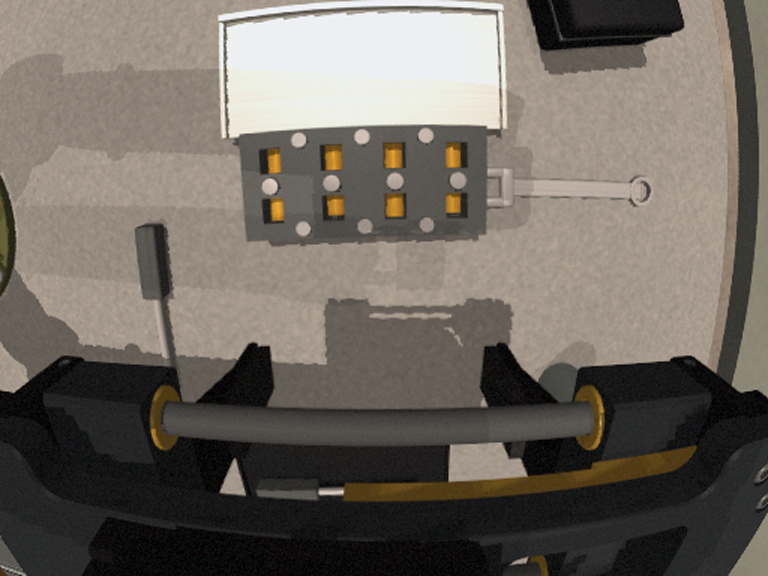

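Run:
```python
from h import *
import pickle
s,d=pickle.load(open('d2.pkl','rb')); im=d['image']
g=cv2.cvtColor(im,cv2.COLOR_RGB2GRAY)
pts=[]
for u,v in [(270,187),(332,184),(395,181),(458,181)]:
    u,v=int(u/1.5),int(v/1.5); w=g[v-9:v+10,u-9:u+10]
    _,m=cv2.threshold(w,0,255,cv2.THRESH_OTSU); n,l,st,c=cv2.connectedComponentsWithStats(m); k=l[9,9]
    p=c[k]+[u-9,v-9]; pts.append(onz(d,*p,.062,s)[:2]); print(p,st[k][4])
pts=np.array(pts)*1000; print(pts.round(1).tolist(),np.linalg.norm(np.diff(pts,axis=0),axis=1))
X=np.array([-75,-25,25,75]); k=np.polyfit(X,pts,1); print('centre',k[1],'dir',k[0],np.linalg.norm(k[0]),'yaw',np.arctan2(k[0][1],k[0][0]))
for l,z,q in [('top',.056,[(241,137),(487,126),(489,235),(246,242)]),('shelf end',.031,[(219,16),(503,6)])]:
    q=np.array([onz(d,u/1.5,v/1.5,z,s)[:2] for u,v in q])*1000; print(l,q.round().tolist(),q.mean(0))
```

```text
[179.45882353 123.83529412] 85
[220.37777778 121.5       ] 90
[263.         120.10526316] 95
[304.92631579 119.75789474] 95
[[460.5, -27.9], [510.0, -31.5], [560.0, -35.2], [609.6, -39.0]] [49.57325197 50.13495436 49.81717117]
centre [535.02520035 -33.38985272] dir [ 0.99468382 -0.07385555] 0.9974219472573624 yaw -0.07411427304262791
top [[441.0, 15.0], [639.0, 3.0], [634.0, -87.0], [432.0, -72.0]] [536.41145158 -35.18891871]
shelf end [[423.0, 134.0], [672.0, 114.0]] [547.65833862 123.87479532]
```

```bash
python3 -m jog '[[-25,-35,0,-0.18],[-50,-70,0,-0.36],[-75,-105,0,-0.54],[-100,-140,0,-0.72],[-130,-175,0,-0.9],[-160,-210,0,-1.08],[-190,-250,-20,-1.26],[-210,-281,-30,-1.44]]' && python3 -m jog '[[0,0,0,-0.07],[0,0,0,-0.07],[0,0,0,-0.07],[0,0,0,-0.07],[0,0,0,-0.07],[0,0,0,-0.07],[0,0,0,-0.07],[0,0,0,-0.07]]' -0.2
python3 - <<'E'
from h import *
import pickle
s=get_state(); d=get_image('wrist'); pickle.dump((s,d),open('d3.pkl','wb')); save(d['image'],'w3.png',1.5)
print(s['joint_positions'].round(2), s['position'],R.from_rotvec(s['tool_rot']).as_matrix().round(3).tolist())
E
```

```text
time: 4.25
position: [0.3292, -0.3813, 0.2212]
tool_rot: [-3.14, -0.037, -0.002]
ft_force: [1.2, 0.1, -0.8]
grip_width: 1.0
time: 5.25
position: [0.3297, -0.3812, 0.2215]
tool_rot: [3.141, -0.066, -0.0]
ft_force: [0.3, 0.5, -0.0]
grip_width: 0.402
[-0.16 -0.03  0.97  1.83  0.02  1.32 -0.81] [ 0.3297379  -0.38121302  0.22145858] [[0.999, -0.042, -0.0], [-0.042, -0.999, -0.0], [-0.0, 0.0, -1.0]]
```

View pics/w3.png

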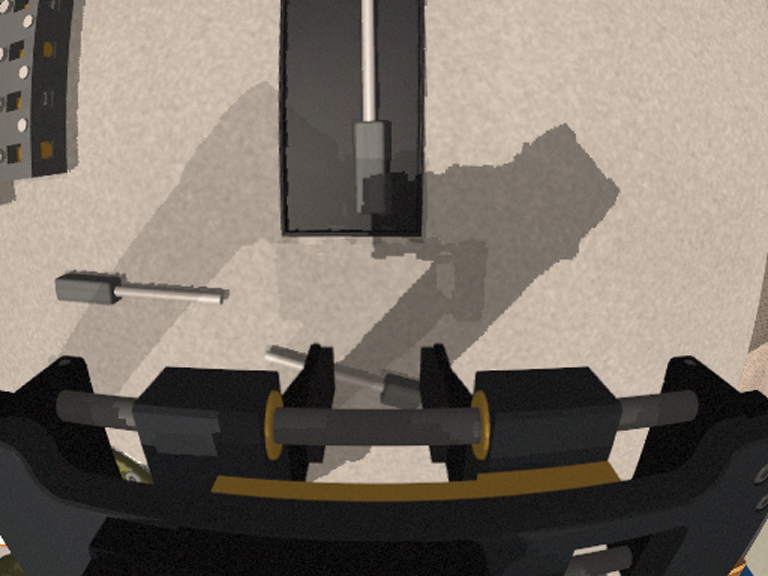

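Run:
```python
from h import *
import pickle
s,d=pickle.load(open('d3.pkl','rb'))
for l,z,q in [('shank',.016,[(368,3),(369.5,115)]),('handle top f/b',.028,[(355,122),(390,121),(385,212),(358,212)]),('tray',.012,[(284,235),(423,235)]),('tray',.012,[(282,3),(425,3)])]:
    q=np.array([onz(d,u/1.5,v/1.5,z,s)[:2] for u,v in q])*1000; print(l,q.round(1).tolist(),q.mean(0).round(1))
```

```text
shank [[543.8, -382.6], [446.5, -379.8]] [ 495.2 -381.2]
handle top f/b [[440.3, -368.3], [439.9, -395.7], [367.3, -388.8], [368.2, -367.3]] [ 403.9 -380. ]
tray [[350.0, -302.0], [344.4, -420.5]] [ 347.2 -361.2]
tray [[552.1, -310.8], [544.2, -429.7]] [ 548.2 -370.2]
```

```bash
python3 -m jog '[[44,1,-40,0.01],[88,1,-90,0.01],[88,1,-140,0.01],[88,1,-180,0.01],[88,1,-200,0.01],[88,1,-213,0.01],[88,1,-213,0.01],[88,1,-213,0.01]]' && python3 -m jog '[[0,0,0,0],[0,0,0,0],[0,0,0,0],[0,0,0,0],[0,0,0,0],[0,0,0,0],[0,0,10,0],[0,0,30,0]]' -1 60
```

```text
time: 6.3
position: [0.4187, -0.381, 0.0099]
tool_rot: [3.14, -0.051, 0.004]
ft_force: [-0.3, -0.4, -0.2]
grip_width: 0.401
time: 7.3
position: [0.4167, -0.3797, 0.0384]
tool_rot: [-3.14, 0.051, 0.004]
ft_force: [0.4, 0.6, -3.1]
grip_width: 0.271
```

```bash
python3 -m jog '[[0,0,50,0.1],[0,20,82,0.28],[5,40,82,0.46],[10,60,82,0.64],[15,80,82,0.82],[20,100,82,1.0],[25,120,82,1.18],[28,143,82,1.36]]' && python3 -m jog '[[0,0,0,0.168],[0,0,-40,0.168],[0,0,-80,0.168],[0,0,-97,0.168],[0,0,-97,0.168],[0,0,-97,0.168],[0,0,-97,0.168],[0,0,-97,0.168]]'
cat > look.py <<'E'
from h import *
import pickle,sys
n=sys.argv[1]
s=get_state(); d=get_image('wrist'); e=get_image('side'); pickle.dump((s,d,e),open(n+'.pkl','wb'))
save(d['image'],n+'.png',1.5); 
Rm=R.from_rotvec(s['tool_rot']).as_matrix()
print(np.round(s['position'],4),'yaw x',np.arctan2(Rm[1,0],Rm[0,0]).round(4),'tilt',Rm[2].round(3),s['ft_force'].round(1),s['grip_width'])
E
python3 look.py w4
```

```text
time: 8.3
position: [0.4457, -0.2374, 0.1215]
tool_rot: [2.469, 1.94, 0.001]
ft_force: [0.2, 0.3, -3.3]
grip_width: 0.271
time: 9.3
position: [0.4465, -0.2374, 0.0243]
tool_rot: [2.302, 2.136, 0.002]
ft_force: [-0.6, 0.2, -3.6]
grip_width: 0.27
[ 0.4465 -0.2374  0.0243] yaw x 1.4959 tilt [-0.     0.002 -1.   ] [-0.6  0.2 -3.6] 0.2701693177628436
```

View pics/w4.png

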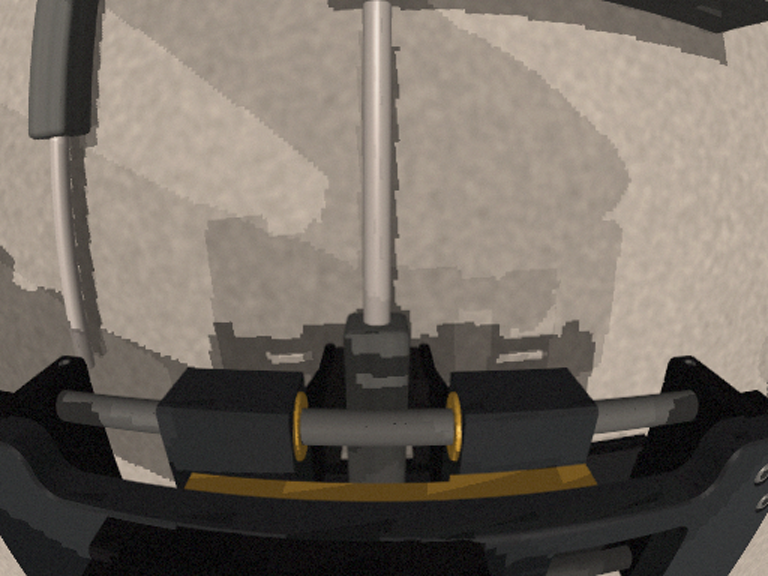

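Run:
```python
from h import *
import pickle
s,d,e=pickle.load(open('w4.pkl','rb')); im=d['image'].astype(int)
g=im.sum(2)
for r in [6,20,60,120,180,205]:
    row=g[r,225:280]; b=np.where(row>np.percentile(row,75)*0.98)[0]; 
    pass
# edges by eye (1.5x)
for l,q in [('tip',(377,2)),('base',(377,320)),('mid',(377,150))]:
    print(l,(onz(d,q[0]/1.5,q[1]/1.5,.031,s)*1000).round(1))
print('shank front by eye handle top z .043',(onz(d,377/1.5,315/1.5,.043,s)*1000).round(1))
# predicted tip in images
yaw=1.4959; t=np.array([.4465,-.2374])+.138*np.array([np.cos(yaw),np.sin(yaw)])
print('pred tip',t, proj(d,[*t,.031],s)*1.5, 'side',proj(e,[*t,.031])*1.5)
c=np.array([535.5,-34.2])/1e3; ux=np.array([.9972,-.0741]); uy=np.array([.0741,.9972])
f=c-.075*ux-.045*uy; print('bore0 face side px',proj(e,[*f,.030])*1.5, 'gap tip->face along',(f-t)@uy,'lateral',(f-t)@ux)
save(e['image'][110:300,170:410],'s4.png',3.2)
```

```text
tip [456.5 -97.7  31. ]
base [ 447.8 -213.2   31. ]
mid [ 452.4 -151.4   31. ]
shank front by eye handle top z .043 [ 448.2 -206.8   43. ]
pred tip [ 0.45682603 -0.09978687] [378.50063172   7.14540233] side [368.13228756 307.699394  ]
bore0 face side px [364.49527371 297.37198822] gap tip->face along 0.02623753030162993 lateral -0.0013987059255313866
```

View pics/s4.png

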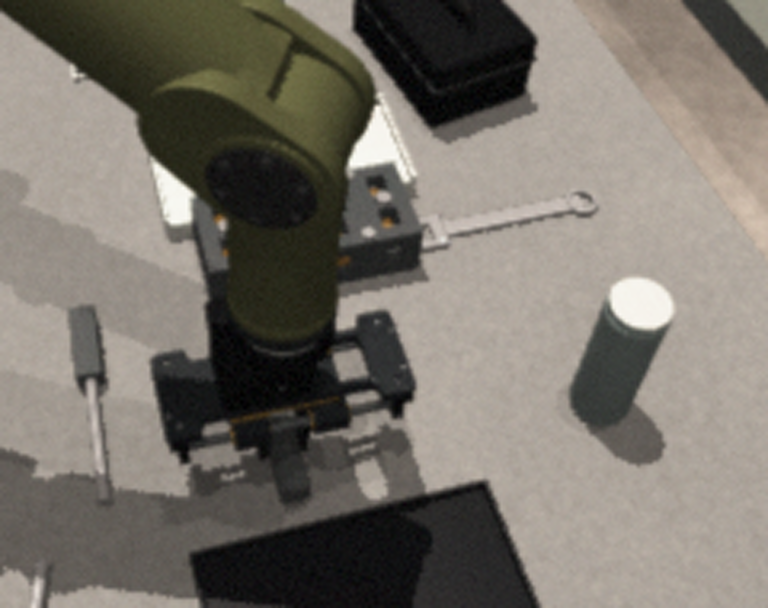

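```bash
python3 -m jog '[[-1.4,0,-1.5,0],[-1.4,0,-1.5,0],[-0.7,10,-1.5,0],[0,20,-1.5,0],[0.5,25,-1.5,0],[0.8,30,-1.5,0],[1.2,35,-1.5,0],[1.6,40,-1.5,0]]' && python3 look.py w5
```

```text
time: 10.4
position: [0.4475, -0.2012, 0.0227]
tool_rot: [2.301, 2.131, -0.004]
ft_force: [-0.6, -9.5, -3.3]
grip_width: 0.273
[ 0.4475 -0.2012  0.0227] yaw x 1.4941 tilt [-0.006  0.002 -1.   ] [-0.6 -9.5 -3.3] 0.27335141820654807
```

View pics/w5.png

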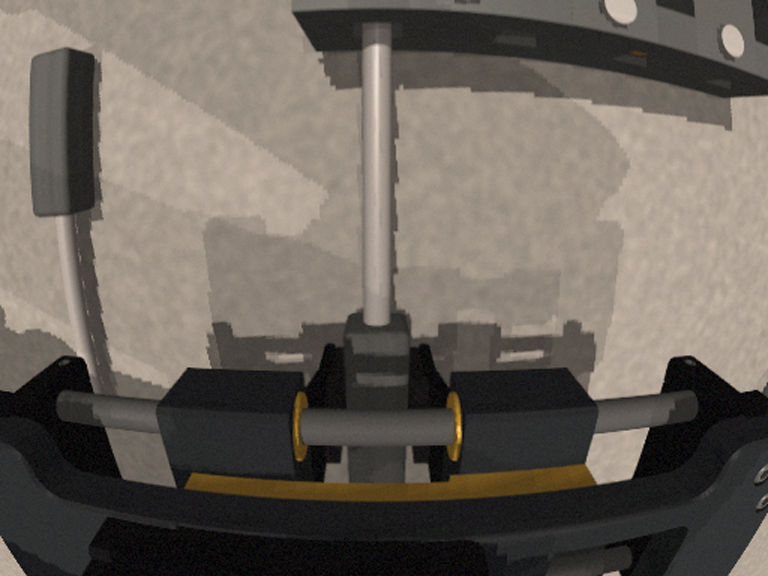

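```bash
python3 -m jog '[[0.7,10,0,0],[1.5,20,0,0],[2.2,30,0,0],[3,40,0,0],[3.7,50,0,0],[4.4,60,0,0],[5.2,70,0,0],[5.9,80,0,0]]' && python3 -m jog '[[0,0,0,0],[0,0,0,0],[0,0,0,0],[0,0,0,0],[0,0,0,0],[0,0,0,0],[0,0,0,0],[0,0,0,0]]' && python3 look.py w6
```

```text
time: 11.5
position: [0.4533, -0.1162, 0.0219]
tool_rot: [-2.302, -2.137, -0.0]
ft_force: [0.3, -0.4, -2.5]
grip_width: 0.27
time: 12.5
position: [0.4533, -0.1172, 0.022]
tool_rot: [2.303, 2.137, -0.0]
ft_force: [-0.1, -0.4, -3.0]
grip_width: 0.271
[ 0.4533 -0.1172  0.022 ] yaw x 1.4958 tilt [-0.  0. -1.] [-0.1 -0.4 -3. ] 0.2705220854257122
```

View pics/w6.png

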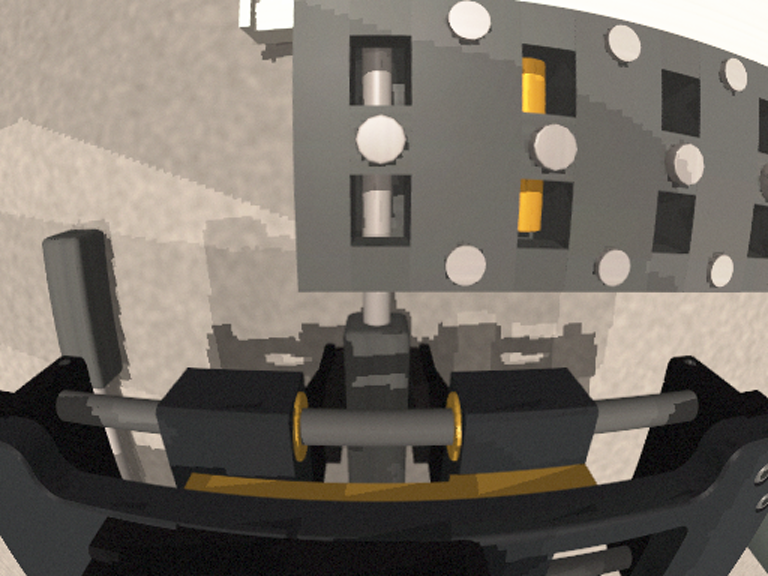

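```bash
python3 -m jog '[[0.4,6,0,0],[0.4,6,0,0],[-1.6,-20,0,0],[-3.7,-45,0,0],[-5.5,-70,0,0],[-7.4,-95,0,0],[-8.1,-109,0,0],[-8.1,-109,0,0]]' && python3 -m jog '[[25,-1.9,0,0],[49.9,-3.7,0,0],[49.9,-3.7,0,0],[50.6,6.3,0,0],[51.4,16.2,0,0],[51.8,21.2,0,0],[52.1,26.2,0,0],[52.5,31.2,0,0]]'
```

```text
time: 13.6
position: [0.445, -0.2269, 0.022]
tool_rot: [2.305, 2.135, -0.0]
ft_force: [0.0, 0.2, -3.4]
grip_width: 0.272
time: 14.6
position: [0.4974, -0.1985, 0.0226]
tool_rot: [2.301, 2.132, -0.004]
ft_force: [-1.6, -9.3, -2.3]
grip_width: 0.269
```

```bash
python3 -m jog '[[0.7,10,0,0],[1.5,20,0,0],[2.2,30,0,0],[3,40,0,0],[3.7,50,0,0],[4.4,60,0,0],[5.2,70,0,0],[5.9,80,0,0]]' && python3 -m jog '[[0,0,0,0],[0,0,0,0],[-1.8,-25,0,0],[-3.7,-50,0,0],[-5.5,-75,0,0],[-7.4,-100,0,0],[-8.5,-115,0,0],[-8.5,-115,0,0]]' && python3 -m jog '[[25,-1.9,0,0],[49.9,-3.7,0,0],[49.9,-3.7,0,0],[50.6,6.3,0,0],[51.4,16.2,0,0],[51.8,21.2,0,0],[52.1,26.2,0,0],[52.5,31.2,0,0]]'
```

```text
time: 15.6
position: [0.5036, -0.1141, 0.0219]
tool_rot: [-2.303, -2.137, -0.0]
ft_force: [-0.3, -1.6, -2.8]
grip_width: 0.27
time: 16.6
position: [0.4946, -0.2313, 0.022]
tool_rot: [2.306, 2.133, -0.001]
ft_force: [-0.4, 0.5, -3.4]
grip_width: 0.27
time: 17.6
position: [0.5465, -0.2027, 0.0226]
tool_rot: [2.302, 2.131, -0.005]
ft_force: [-0.2, -8.6, -4.0]
grip_width: 0.267
```

```bash
python3 -m jog '[[0.7,10,0,0],[1.5,20,0,0],[2.2,30,0,0],[3,40,0,0],[3.7,50,0,0],[4.4,60,0,0],[5.2,70,0,0],[5.9,80,0,0]]' && python3 -m jog '[[0,0,0,0],[0,0,0,0],[-1.8,-25,0,0],[-3.7,-50,0,0],[-5.5,-75,0,0],[-7.4,-100,0,0],[-8.5,-115,0,0],[-8.5,-115,0,0]]' && python3 -m jog '[[25,-1.9,0,0],[49.9,-3.7,0,0],[49.9,-3.7,0,0],[50.6,6.3,0,0],[51.4,16.2,0,0],[51.8,21.2,0,0],[52.1,26.2,0,0],[52.5,31.2,0,0]]'; python3 look.py w7
```

```text
time: 18.6
position: [0.5535, -0.1179, 0.022]
tool_rot: [2.303, 2.137, 0.0]
ft_force: [0.8, -1.3, -3.3]
grip_width: 0.271
time: 19.6
position: [0.5445, -0.2353, 0.022]
tool_rot: [2.306, 2.133, -0.001]
ft_force: [-0.8, -0.4, -4.3]
grip_width: 0.27
time: 20.6
position: [0.5969, -0.2065, 0.0226]
tool_rot: [2.301, 2.132, -0.005]
ft_force: [-0.8, -8.6, -2.0]
grip_width: 0.271
[ 0.5969 -0.2065  0.0226] yaw x 1.4943 tilt [-0.006  0.001 -1.   ] [-0.8 -8.6 -2. ] 0.2709591620903897
```

View pics/w7.png

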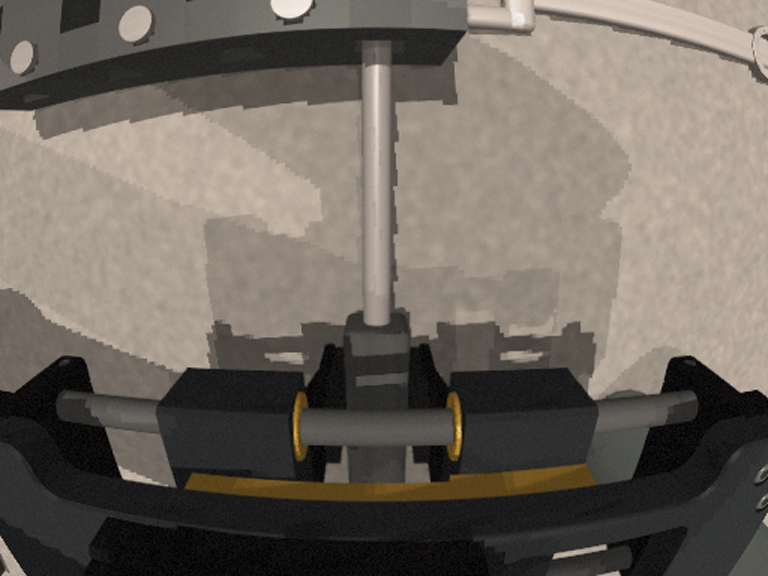

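```bash
python3 -m jog '[[0.7,10,0,0],[1.5,20,0,0],[2.2,30,0,0],[3,40,0,0],[3.7,50,0,0],[4.4,60,0,0],[5.2,70,0,0],[5.9,80,0,0]]' && python3 -m jog '[[0,0,0,0],[0,0,0,0],[-1.8,-25,0,0],[-3.7,-50,0,0],[-5.5,-75,0,0],[-8.3,-112,0,0],[-8.3,-112,20,0],[-20,-105,60,0]]' && python3 -m jog '[[-10,20,40,0],[-20,40,80,0],[-30,60,120,0],[-43,97,140,0],[-43,97,140,0],[-43,97,140,0],[-43,97,140,0],[-43,97,140,0]]'; python3 look.py w8
```

```text
time: 21.7
position: [0.6034, -0.1216, 0.0219]
tool_rot: [-2.302, -2.137, -0.0]
ft_force: [-0.9, -0.5, -2.6]
grip_width: 0.274
time: 22.7
position: [0.5822, -0.228, 0.0813]
tool_rot: [-2.304, -2.133, 0.003]
ft_force: [1.4, 1.9, -3.0]
grip_width: 0.272
time: 23.7
position: [0.5401, -0.1315, 0.2214]
tool_rot: [-2.305, -2.134, 0.002]
ft_force: [0.4, -0.5, -4.0]
grip_width: 0.267
[ 0.5401 -0.1315  0.2214] yaw x 1.4941 tilt [-0.001 -0.001 -1.   ] [ 0.4 -0.5 -4. ] 0.26718764668975675
```

View pics/w8.png

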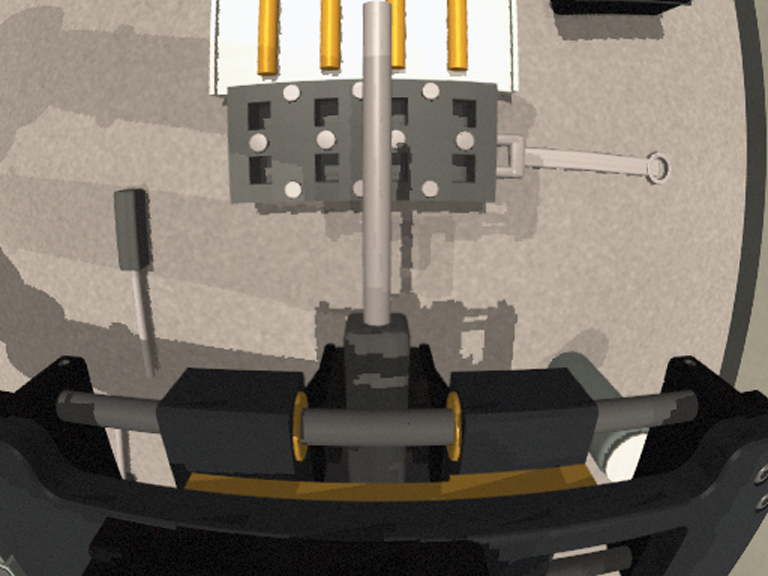

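```bash
python3 -m jog '[[-10,-30,0,-0.18],[-25,-60,0,-0.36],[-40,-90,0,-0.54],[-60,-120,0,-0.72],[-80,-155,0,-0.9],[-100,-190,0,-1.08],[-110,-220,0,-1.26],[-115,-239,0,-1.44]]' && python3 -m jog '[[0,0,-20,-0.08],[0,0,-60,-0.08],[0,0,-110,-0.08],[0,0,-150,-0.08],[0,0,-180,-0.08],[0,0,-198,-0.08],[0,0,-206,-0.08],[0,0,-211,-0.08]]' && python3 -m jog '[[0,0,0,0],[0,0,0,0],[0,0,0,0],[0,0,0,0],[0,0,0,0],[0,0,0,0],[0,0,0,0],[0,0,0,0]]' && python3 look.py w9
```

```text
time: 24.8
position: [0.424, -0.3717, 0.2221]
tool_rot: [3.14, 0.074, -0.0]
ft_force: [1.0, -0.4, -3.6]
grip_width: 0.27
time: 25.8
position: [0.426, -0.3702, 0.0114]
tool_rot: [3.141, -0.038, 0.002]
ft_force: [-0.3, -0.2, -3.1]
grip_width: 0.268
time: 26.8
position: [0.4253, -0.3696, 0.0109]
tool_rot: [3.141, -0.038, -0.0]
ft_force: [-0.3, 1.1, -3.4]
grip_width: 0.274
[ 0.4253 -0.3696  0.0109] yaw x -0.0243 tilt [-0.  0. -1.] [-0.3  1.1 -3.4] 0.2742373185506884
```

```bash
python3 -m jog '[[0,0,-1,0],[0,0,-1.5,0],[0,0,-1.5,0],[0,0,-1.5,0],[0,0,-1.5,0],[0,0,-1.5,0],[0,0,-1.5,0],[0,0,-1.5,0]]' && python3 -m jog '[[0,0,0,0],[0,0,0,0],[0,0,0,0],[0,0,0,0],[0,0,10,0],[0,0,40,0],[0,0,90,0],[0,0,150,0]]' -0.1 && python3 -m jog '[[-20,20,30,0.18],[-40,60,60,0.36],[-30,100,60,0.54],[-10,150,60,0.72],[10,200,60,0.9],[30,240,60,1.08],[60,280,60,1.26],[90,320,60,1.44]]'  && python3 look.py w10
```

```text
time: 27.9
position: [0.4254, -0.3696, 0.0095]
tool_rot: [3.141, -0.038, -0.0]
ft_force: [0.4, 1.1, -3.3]
grip_width: 0.271
time: 28.9
position: [0.4247, -0.3693, 0.1609]
tool_rot: [-3.141, 0.039, 0.002]
ft_force: [1.6, 0.3, 0.5]
grip_width: 0.454
time: 29.9
position: [0.5162, -0.0486, 0.2204]
tool_rot: [2.381, 2.049, 0.003]
ft_force: [0.7, -0.0, 0.5]
grip_width: 0.449
[ 0.5162 -0.0486  0.2204] yaw x 1.4212 tilt [ 0.001  0.002 -1.   ] [ 0.7 -0.   0.5] 0.4491135582137582
```

View pics/w10.png

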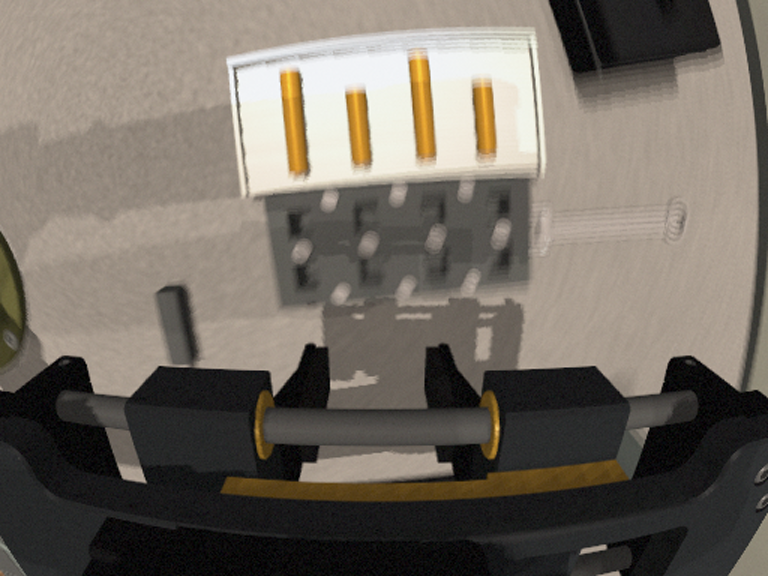

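```bash
python3 -m jog '[[0,-10,0,0.075],[0,-10,0,0.075],[0,-10,0,0.075],[0,-10,0,0.075],[0,-10,0,0.075],[0,-10,0,0.075],[0,-10,0,0.075],[0,-10,0,0.075]]' -0.3
cat > pins.py <<'E'
from h import *
import sys
s=get_state(); d=get_image('wrist'); 
if len(sys.argv)>1: save(d['image'],sys.argv[1]+'.png',1.5)
Rm=R.from_rotvec(s['tool_rot']).as_matrix(); print('tcp',(s['position']*1000).round(1),'yaw x',np.arctan2(Rm[1,0],Rm[0,0]).round(3),'grip',s['grip_width'].round(3),'f',s['ft_force'].round(1))
h=cv2.cvtColor(d['image'],cv2.COLOR_RGB2HSV); m=cv2.inRange(h,(10,130,70),(30,255,255)); m[232:]=0
n,l,st,c=cv2.connectedComponentsWithStats(m)
for k in range(1,n):
    if st[k][4]<150: continue
    ys,xs=np.where(l==k); w=np.array([onz(d,x,y,.029,s)[:2] for x,y in zip(xs,ys)])*1000
    (cx,cy),(a,b),_=cv2.minAreaRect(w.astype(np.float32)); mn=w.mean(0)
    v=np.linalg.svd(w-mn,full_matrices=False)[2][0]; v*=np.sign(v[1]) 
    print('pin centre',round(cx,1),round(cy,1),'L',round(max(a,b),1),'W',round(min(a,b),1),'yaw',round(float(np.arctan2(v[1],v[0])),3),'shift',(np.array([cx,cy])-s['position'][:2]*1000).round(1))
E
python3 pins.py
```

```text
time: 31.0
position: [0.5154, -0.0596, 0.2194]
tool_rot: [2.308, 2.131, -0.0]
ft_force: [-0.6, 0.1, -0.0]
grip_width: 0.352Traceback (most recent call last):
  File "pins.py", line 5, in <module>
    Rm=R.from_rotvec(s['tool_rot']).as_matrix(); print('tcp',(s['position']*1000).round(1),'yaw x',np.arctan2(Rm[1,0],Rm[0,0]).round(3),'grip',s['grip_width'].round(3),'f',s['ft_force'].round(1))
                                                                                                                                               ^^^^^^^^^^^^^^^^^^^^^
AttributeError: 'float' object has no attribute 'round'
```

```bash
sed -i "s/s\['grip_width'\].round(3)/round(s['grip_width'],3)/" pins.py; python3 pins.py
```

```text
tcp [515.4 -59.6 219.4] yaw x 1.491 grip 0.349 f [-0.7 -0.5  0.7]
pin centre 568.6 65.7 L 84.3 W 15.4 yaw 1.486 shift [ 53.2 125.2]
pin centre 467.6 71.3 L 85.3 W 14.6 yaw 1.487 shift [-47.8 130.9]
pin centre 517.1 57.2 L 60.0 W 14.0 yaw 1.49 shift [  1.7 116.8]
pin centre 616.4 49.6 L 60.5 W 15.1 yaw 1.494 shift [101.  109.2]
```

```bash
python3 -m jog '[[0,55,0,0],[1.7,116.8,-40,0],[1.7,116.8,-100,0],[1.7,116.8,-150,0],[1.7,116.8,-180,0],[1.7,116.8,-195,0],[1.7,116.8,-195,0],[1.7,116.8,-195,0]]' && python3 -m jog '[[0,0,0,0],[0,0,0,0],[0,0,0,0],[0,0,0,0],[0,0,0,0],[0,0,20,0],[0,0,70,0],[0,0,120,0]]' -1 50 && python3 -m jog '[[-5,45,40,0],[-10,90,60,0],[-15,143,60,0],[-15,143,60,0],[-15,143,60,0],[-15,143,60,0],[-15,143,60,0],[-15,143,60,0]]' && python3 look.py w11
```

```text
time: 32.1
position: [0.5184, 0.0573, 0.0259]
tool_rot: [2.308, 2.13, 0.004]
ft_force: [1.1, -0.3, -0.1]
grip_width: 0.348
time: 33.1
position: [0.5162, 0.057, 0.1449]
tool_rot: [-2.308, -2.13, 0.003]
ft_force: [1.1, 1.0, -1.7]
grip_width: 0.166
time: 34.1
position: [0.5023, 0.1995, 0.2045]
tool_rot: [2.31, 2.129, 0.0]
ft_force: [0.5, -0.1, -0.9]
grip_width: 0.17
[0.5023 0.1995 0.2045] yaw x 1.4896 tilt [ 0.  0. -1.] [ 0.5 -0.1 -0.9] 0.17001801419449034
```

View pics/w11.png

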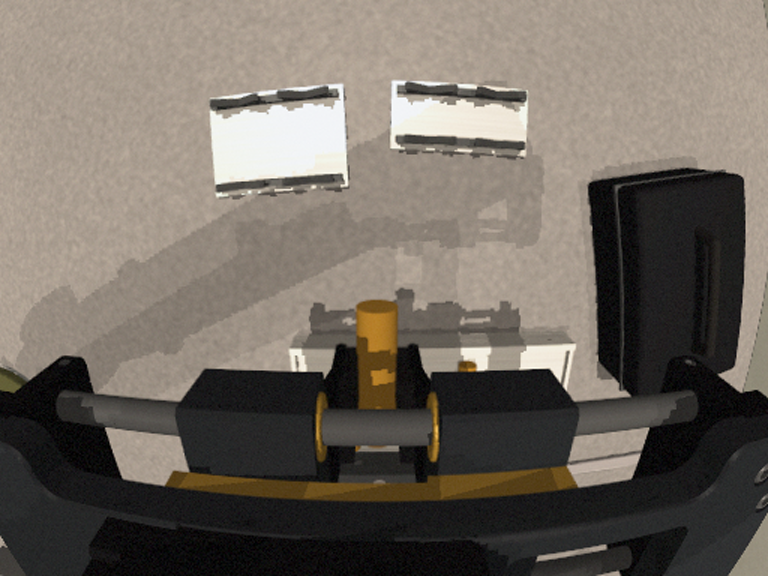

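Run:
```python
from h import *
import pickle
s,d,e=pickle.load(open('w11.pkl','rb'))
im=d['image']
h=cv2.cvtColor(im,cv2.COLOR_RGB2HSV); m=cv2.inRange(h,(0,0,165),(180,45,255))
for l,pts in [('A',[(211,98),(344,84),(349,186),(216,197)]),('B',[(392,82),(527,91),(525,156),(390,150)])]:
    q=np.array([onz(d,u/1.5,v/1.5,.006,s)[:2] for u,v in pts])*1000
    u=[int(min(p[0] for p in pts)/1.5)-8,int(max(p[0] for p in pts)/1.5)+8]; v=[int(min(p[1] for p in pts)/1.5)-8,int(max(p[1] for p in pts)/1.5)+8]
    ys,xs=np.where(m[v[0]:v[1],u[0]:u[1]]); w=np.array([onz(d,x+u[0],y+v[0],.006,s)[:2] for x,y in zip(xs,ys)])*1000
    print('mask rect',cv2.minAreaRect(w.astype(np.float32)))
    ex=(q[1]-q[0]+q[2]-q[3])/2; ey=(q[0]-q[3]+q[1]-q[2])/2
    c=q.mean(0); yw=np.arctan2(ex[1],ex[0]); print(l,q.round(1).tolist(),'c',c.round(1),'sz',np.linalg.norm(ex).round(1),np.linalg.norm(ey).round(1),'yaw',yw.round(3),'ey yaw-90',(np.arctan2(ey[1],ey[0])-np.pi/2).round(3))
    for x in (-27,27): print('  notch',x,(c+x*np.array([np.cos(yw),np.sin(yw)])).round(1))
```

```text
mask rect ((427.85247802734375, 308.501708984375), (116.71183776855469, 136.44964599609375), 83.59819030761719)
A [[376.5, 349.1], [487.6, 344.4], [484.4, 261.2], [371.5, 264.8]] c [430.  304.9] sz 112.1 83.8 yaw -0.037 ey yaw-90 -0.049
  notch -27 [403.  305.9]
  notch 27 [457.  303.9]
mask rect ((578.4010620117188, 318.95416259765625), (75.15888214111328, 131.86236572265625), 85.96610260009766)
B [[525.5, 342.7], [636.2, 332.5], [630.9, 277.7], [519.5, 287.5]] c [578.  310.1] sz 111.5 55.4 yaw -0.09 ey yaw-90 -0.103
  notch -27 [551.1 312.5]
  notch 27 [604.9 307.7]
```

```bash
python3 -m jog '[[50,54,0,-0.015],[102.6,108.2,-20,-0.015],[102.6,108.2,-70,-0.015],[102.6,108.2,-120,-0.015],[102.6,108.2,-150,-0.015],[102.6,108.2,-165,-0.015],[102.6,108.2,-175,-0.015],[102.6,108.2,-181,-0.015]]' && python3 -m jog '[[0,0,0,0],[0,0,0,0],[0,0,0,0],[0,0,0,0],[0,0,0,0],[0,0,0,0],[0,0,0,0],[0,0,0,0]]'  && python3 -m jog '[[0,0,0,0],[0,0,0,0],[0,0,0,0],[0,0,0,0],[0,0,15,0],[0,0,50,0],[0,0,100,0],[0,0,150,0]]' -0.3
```

```text
time: 35.2
position: [0.6054, 0.3088, 0.0243]
tool_rot: [2.324, 2.113, 0.003]
ft_force: [-0.6, 0.5, -1.0]
grip_width: 0.167
time: 36.2
position: [0.6051, 0.3086, 0.0239]
tool_rot: [2.324, 2.113, 0.002]
ft_force: [0.3, -0.3, 2.2]
grip_width: 0.171
time: 37.2
position: [0.6048, 0.3083, 0.1762]
tool_rot: [2.324, 2.113, 0.002]
ft_force: [0.3, 0.2, 0.1]
grip_width: 0.351
```

```bash
python3 -m jog '[[2,-60,0,0.015],[4,-120,0,0.015],[6,-180,0,0.015],[9,-240,0,0.015],[11.6,-258.7,0,0.015],[11.6,-258.7,-50,0.015],[11.6,-258.7,-90,0.015],[11.6,-258.7,-120,0.015]]' && python3 -m jog '[[0,0,-20,0],[0,0,-31,0],[0,0,-31,0],[0,0,-31,0],[0,0,-31,0],[0,0,-31,0],[0,0,-31,0],[0,0,-31,0]]' && python3 -m jog '[[0,0,0,0],[0,0,0,0],[0,0,0,0],[0,0,0,0],[0,0,0,0],[0,0,20,0],[0,0,70,0],[0,0,120,0]]' -1 50
```

```text
time: 38.2
position: [0.6159, 0.051, 0.0524]
tool_rot: [-2.306, -2.131, 0.0]
ft_force: [0.2, 1.2, 0.2]
grip_width: 0.344
time: 39.2
position: [0.6163, 0.0497, 0.0225]
tool_rot: [2.308, 2.131, 0.0]
ft_force: [-0.5, 0.2, -0.2]
grip_width: 0.35
time: 40.2
position: [0.616, 0.0495, 0.1448]
tool_rot: [2.309, 2.13, -0.0]
ft_force: [0.3, 0.4, -0.1]
grip_width: 0.165
```

```bash
python3 -m jog '[[-16,30,30,0],[-32,80,55,0],[-50,120,55,-0.015],[-65,155,55,-0.015],[-65,155,55,-0.015],[-65,155,55,-0.015],[-65,155,55,-0.015],[-65,155,55,-0.015]]' && python3 pins.py w12
```

```text
time: 41.2
position: [0.5517, 0.2034, 0.1976]
tool_rot: [2.326, 2.111, 0.0]
ft_force: [-0.2, 0.6, -1.8]
grip_width: 0.169
tcp [551.7 203.4 197.6] yaw x 1.474 grip 0.169 f [-0.2  0.6 -1.8]
pin centre 604.3 307.9 L 60.1 W 15.6 yaw 1.464 shift [ 52.5 104.4]
pin centre 545.9 156.7 L 38.7 W 32.9 yaw 1.487 shift [ -5.9 -46.8]
```

View pics/w12.png

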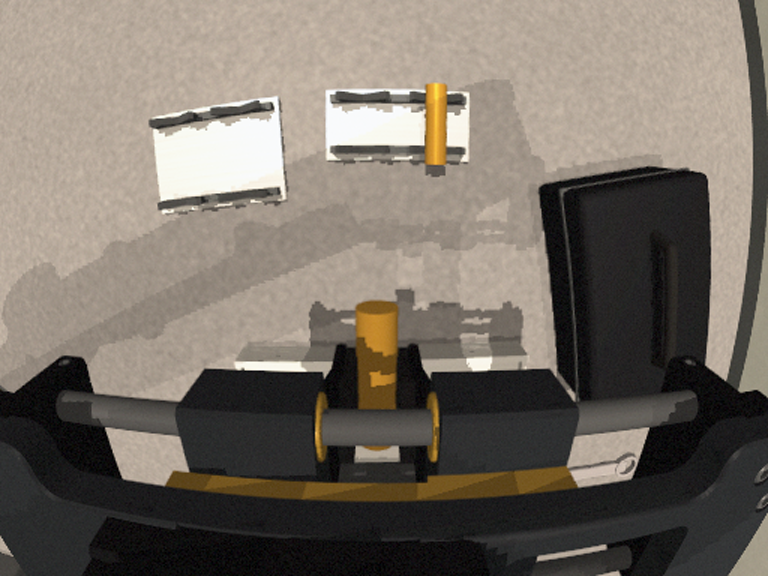

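```bash
python3 -m jog '[[0,55,0,0],[-0.6,109,-20,0],[-0.6,109,-70,0],[-0.6,109,-120,0],[-0.6,109,-150,0],[-0.6,109,-165,0],[-0.6,109,-172,0],[-0.6,109,-176,0]]' && python3 -m jog '[[0,0,0,0],[0,0,0,0],[0,0,0,0],[0,0,0,0],[0,0,0,0],[0,0,0,0],[0,0,0,0],[0,0,0,0]]'  && python3 -m jog '[[0,0,0,0],[0,0,0,0],[0,0,0,0],[0,0,0,0],[0,0,15,0],[0,0,50,0],[0,0,100,0],[0,0,150,0]]' -0.3
```

```text
time: 42.25
position: [0.5516, 0.3141, 0.0224]
tool_rot: [2.324, 2.113, 0.003]
ft_force: [0.6, -0.2, -0.8]
grip_width: 0.166
time: 43.25
position: [0.5509, 0.3138, 0.0216]
tool_rot: [2.324, 2.113, 0.001]
ft_force: [0.5, -0.6, 0.4]
grip_width: 0.172
time: 44.25
position: [0.5508, 0.3135, 0.1741]
tool_rot: [2.325, 2.113, 0.001]
ft_force: [0.2, 0.8, 0.4]
grip_width: 0.35
```

```bash
python3 -m jog '[[4,-60,0,0.013],[8,-120,0,0.013],[12,-180,0,0.013],[17,-235,0,0.013],[17.8,-247.8,0,0.013],[17.8,-247.8,-50,0.013],[17.8,-247.8,-90,0.013],[17.8,-247.8,-120,0.013]]' && python3 -m jog '[[0,0,-20,0],[0,0,-31,0],[0,0,-31,0],[0,0,-31,0],[0,0,-31,0],[0,0,-31,0],[0,0,-31,0],[0,0,-31,0]]' && python3 -m jog '[[0,0,0,0],[0,0,0,0],[0,0,0,0],[0,0,0,0],[0,0,0,0],[0,0,20,0],[0,0,70,0],[0,0,120,0]]' -1 50 && python3 -m jog '[[-30,35,30,0.02],[-60,85,55,0.04],[-90,135,55,0.04],[-112,138,55,0.04],[-112,138,55,0.04],[-112,138,55,0.04],[-112,138,55,0.04],[-112,138,55,0.04]]' && python3 pins.py w13
```

```text
time: 45.25
position: [0.568, 0.0671, 0.0505]
tool_rot: [-2.309, -2.129, 0.0]
ft_force: [-0.5, -0.4, 1.4]
grip_width: 0.353
time: 46.25
position: [0.5696, 0.0663, 0.0215]
tool_rot: [2.31, 2.128, 0.003]
ft_force: [0.7, 0.7, 6.0]
grip_width: 0.353
time: 47.25
position: [0.5677, 0.0655, 0.1419]
tool_rot: [-2.311, -2.128, 0.002]
ft_force: [0.9, 0.3, -1.2]
grip_width: 0.17
time: 48.25
position: [0.4571, 0.2031, 0.1954]
tool_rot: [2.269, 2.172, -0.0]
ft_force: [-0.3, 0.5, -1.6]
grip_width: 0.169
tcp [457.1 203.1 195.4] yaw x 1.527 grip 0.169 f [-0.3  0.5 -1.6]
pin centre 550.6 313.9 L 61.2 W 16.1 yaw 1.474 shift [ 93.5 110.8]
pin centre 604.0 308.3 L 61.1 W 17.2 yaw 1.466 shift [146.9 105.1]
pin centre 454.6 167.8 L 60.5 W 32.7 yaw 1.517 shift [ -2.5 -35.3]
```

```bash
python3 -m jog '[[0,50,0,0],[0,101,-20,0],[0,101,-70,0],[0,101,-120,0],[0,101,-150,0],[0,101,-164,0],[0,101,-170,0],[0,101,-174,0]]' && python3 -m jog '[[0,0,0,0],[0,0,0,0],[0,0,0,0],[0,0,0,0],[0,0,0,0],[0,0,0,0],[0,0,0,0],[0,0,0,0]]'  && python3 -m jog '[[0,0,0,0],[0,0,0,0],[0,0,0,0],[0,0,0,0],[0,0,15,0],[0,0,50,0],[0,0,100,0],[0,0,150,0]]' -0.3 && python3 -m jog '[[3,-60,0,-0.02],[6,-120,0,-0.04],[8,-180,0,-0.04],[10.6,-220,0,-0.04],[10.6,-232.7,0,-0.04],[10.6,-232.7,-50,-0.04],[10.6,-232.7,-90,-0.04],[10.6,-232.7,-120,-0.04]]'
```

```text
time: 49.3
position: [0.4575, 0.3055, 0.0224]
tool_rot: [2.268, 2.174, 0.003]
ft_force: [-1.1, -0.0, -0.7]
grip_width: 0.169
time: 50.3
position: [0.4565, 0.3049, 0.0214]
tool_rot: [2.268, 2.174, -0.0]
ft_force: [0.5, 0.3, -1.8]
grip_width: 0.167
time: 51.3
position: [0.4566, 0.3047, 0.1741]
tool_rot: [2.268, 2.174, 0.002]
ft_force: [1.4, 0.7, -0.3]
grip_width: 0.35
time: 52.3
position: [0.4666, 0.0735, 0.0504]
tool_rot: [-2.308, -2.13, 0.0]
ft_force: [-0.8, 0.9, 0.3]
grip_width: 0.352
```

```bash
python3 -m jog '[[0,0,-20,0],[0,0,-28,0],[0,0,-28,0],[0,0,-28,0],[0,0,-28,0],[0,0,-28,0],[0,0,-28,0],[0,0,-28,0]]' && python3 -m jog '[[0,0,0,0],[0,0,0,0],[0,0,0,0],[0,0,0,0],[0,0,0,0],[0,0,20,0],[0,0,70,0],[0,0,120,0]]' -1 50 && python3 -m jog '[[-15,35,30,0.02],[-30,85,55,0.04],[-50,132,55,0.04],[-64,132,55,0.04],[-64,132,55,0.04],[-64,132,55,0.04],[-64,132,55,0.04],[-64,132,55,0.04]]' && python3 pins.py w14
```

```text
time: 53.3
position: [0.4671, 0.0722, 0.0235]
tool_rot: [2.311, 2.128, 0.0]
ft_force: [-0.4, 0.0, -0.7]
grip_width: 0.346
time: 54.3
position: [0.4661, 0.0719, 0.1442]
tool_rot: [-2.31, -2.128, 0.003]
ft_force: [0.6, 0.3, -1.7]
grip_width: 0.171
time: 55.3
position: [0.4035, 0.2036, 0.1984]
tool_rot: [2.269, 2.172, -0.0]
ft_force: [-0.0, 0.8, -1.3]
grip_width: 0.17
tcp [403.5 203.6 198.4] yaw x 1.527 grip 0.17 f [-0.   0.8 -1.3]
pin centre 455.6 303.9 L 85.0 W 15.6 yaw 1.533 shift [ 52.1 100.3]
pin centre 550.6 313.9 L 61.3 W 17.3 yaw 1.457 shift [147.  110.4]
pin centre 603.8 308.2 L 61.3 W 18.3 yaw 1.465 shift [200.3 104.6]
pin centre 401.1 167.8 L 62.2 W 33.0 yaw 1.531 shift [ -2.5 -35.8]
```

```bash
python3 -m jog '[[0,50,0,0],[-1,102,-20,0],[-1,102,-70,0],[-1,102,-120,0],[-1,102,-150,0],[-1,102,-165,0],[-1,102,-172,0],[-1,102,-177,0]]' && python3 -m jog '[[0,0,0,0],[0,0,0,0],[0,0,0,0],[0,0,0,0],[0,0,0,0],[0,0,0,0],[0,0,0,0],[0,0,0,0]]'  && python3 -m jog '[[0,0,0,0],[0,0,0,0],[0,0,0,0],[0,0,0,0],[0,0,15,0],[0,0,50,0],[0,0,100,0],[0,0,150,0]]' -0.3 && python3 -m jog '[[30,-60,20,0],[60,-90,40,0],[90,-110,50,0],[90,-110,50,0],[90,-110,50,0],[90,-110,50,0],[90,-110,50,0],[90,-110,50,0]]' && python3 pins.py w15
python3 - <<'E'
from h import *
e=get_image('side'); c=get_image('scene'); save(e['image'],'s15.png',1.5)
E
```

```text
time: 56.35
position: [0.4029, 0.3069, 0.0222]
tool_rot: [-2.268, -2.174, -0.003]
ft_force: [-0.1, 0.3, -1.2]
grip_width: 0.163
time: 57.35
position: [0.4025, 0.3065, 0.0218]
tool_rot: [2.267, 2.174, 0.002]
ft_force: [1.5, 0.1, 3.0]
grip_width: 0.171
time: 58.35
position: [0.4021, 0.306, 0.174]
tool_rot: [2.268, 2.174, 0.001]
ft_force: [0.9, 0.5, -0.3]
grip_width: 0.349
time: 59.35
position: [0.4917, 0.1966, 0.2213]
tool_rot: [-2.266, -2.175, 0.0]
ft_force: [0.5, 0.1, -0.2]
grip_width: 0.352
tcp [491.7 196.6 221.3] yaw x 1.53 grip 0.352 f [ 0.5  0.1 -0.2]
pin centre 550.6 313.9 L 60.9 W 16.0 yaw 1.465 shift [ 59.  117.3]
pin centre 456.0 303.5 L 84.8 W 15.3 yaw 1.538 shift [-35.6 106.9]
pin centre 402.0 305.2 L 85.3 W 16.3 yaw 1.535 shift [-89.6 108.6]
pin centre 604.1 308.2 L 61.1 W 16.6 yaw 1.472 shift [112.5 111.6]
```

View pics/s15.png

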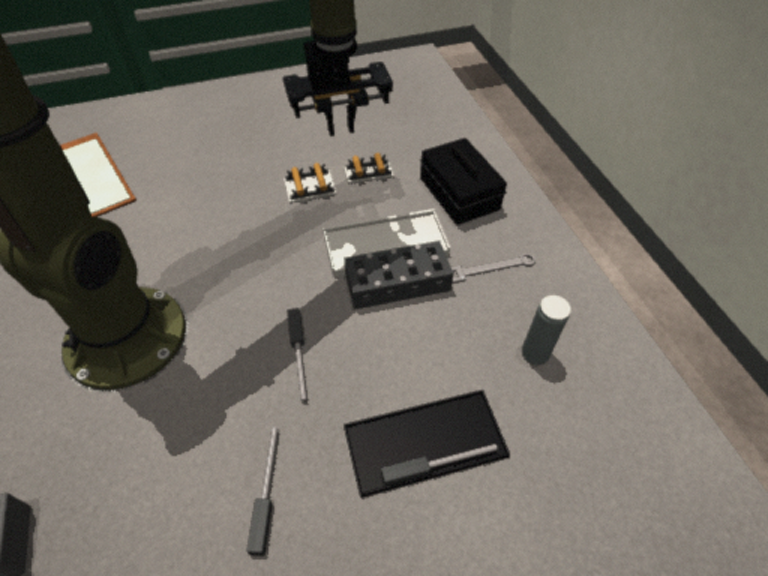

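View pics/w15.png

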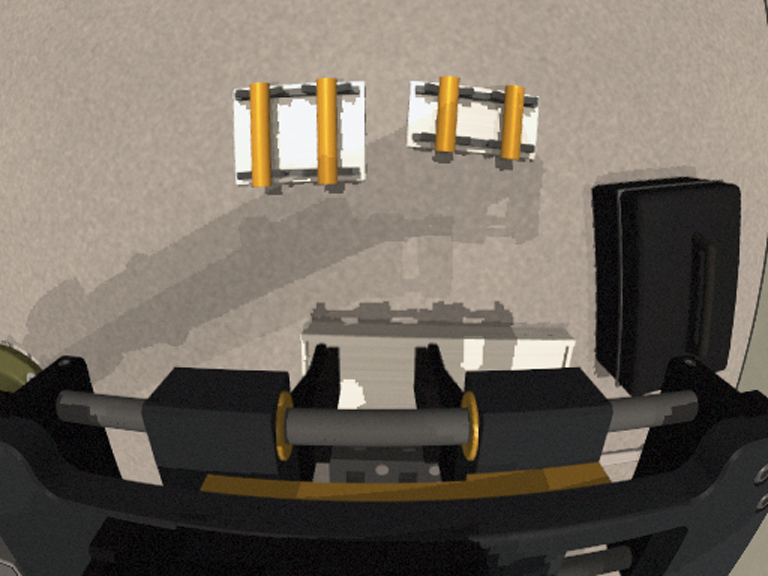

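Run:
```python
from h import *
e=get_image('side'); c=get_image('scene')
f=lambda u,v,z:onz(e,u/1.5,v/1.5,z)[:2]*1000
print('butt,tip',f(383,472,.016).round(),f(496,448,.016).round())
T=np.array([f(345,425,.012),f(485,393,.012),f(508,455,.012),f(362,493,.012)]); print(T.round().tolist())
ex=T[2]-T[3]; ex/=np.linalg.norm(ex); n=np.array([-ex[1],ex[0]])
for p in ((383,472),(427,463),(496,448)): print('dist from front rim outer',((f(*p,.016)-T[3])@n).round(1),'along',((f(*p,.016)-T[3])@ex).round(1))
save(np.vstack([e['image'][250:340,220:350],cv2.resize(c['image'][180:240,100:190],(130,87))]),'z16.png',3.3)
```

```text
butt,tip [ 390. -399.] [ 576. -418.]
[[354.0, -305.0], [602.0, -322.0], [591.0, -433.0], [350.0, -419.0]]
dist from front rim outer 21.9 along 39.1
dist from front rim outer 18.4 along 110.5
dist from front rim outer 14.2 along 226.0
```

Run:
```python
from h import *
e=get_image('side'); c=get_image('scene')
for n,d in (('side',e),('scene',c)):
    P=np.array([proj(d,[x/1e3,y/1e3,.016]) for x,y in [(362,-318),(588,-332),(584,-428),(358,-412)]]).astype(np.int32)
    m=np.zeros(d['image'].shape[:2],np.uint8); cv2.fillPoly(m,[P],255)
    b=((d['image'].max(2)>75)&(m>0)).astype(np.uint8); k,l,st,ce=cv2.connectedComponentsWithStats(b); i=1+np.argmax(st[1:,4])
    ys,xs=np.where(l==i); w=np.array([onz(d,x,y,.016)[:2]*1000 for x,y in zip(xs,ys)]); o=np.argsort(w[:,0])
    q=max(3,len(o)//20); print(n,'area',st[i][4],'ends at z=16:',w[o[:q]].mean(0).round(1),w[o[-q:]].mean(0).round(1))
```

```text
side area 462 ends at z=16: [ 392.5 -402.1] [ 571.6 -414.2]
scene area 115 ends at z=16: [ 511.4 -335. ] [ 564.4 -340.8]
```

Run:
```python
from h import *
c=get_image('scene'); g=c['image'].max(2).astype(int)
# scan across the shank at several x: brightest row-point vs the prediction, as world y at z=.016
for x in (.50,.52,.54,.56,.57,.58,.59):
    ys=np.arange(-.432,-.35,.003); v=[]
    for y in ys:
        u,w=proj(c,[x,y,.016]); v.append(int(g[int(round(w)),int(round(u))]))
    i=int(np.argmax(v)); print(x,'brightest y',round(ys[i],3),v[i],'median',int(np.median(v)))
```

```text
0.5 brightest y -0.417 157 median 19
0.52 brightest y -0.354 227 median 19
0.54 brightest y -0.363 222 median 28
0.56 brightest y -0.351 180 median 23
0.57 brightest y -0.432 96 median 17
0.58 brightest y -0.432 116 median 18
0.59 brightest y -0.432 100 median 17
```

```bash
python3 -m jog '[[10,-55,0,-0.18],[20,-110,0,-0.36],[20,-165,0,-0.54],[20,-220,0,-0.72],[20,-275,0,-0.9],[10,-330,0,-1.08],[0,-385,0,-1.26],[-20,-440,0,-1.44]]' && python3 -m jog '[[-40,-50,0,-0.15],[-80,-100,0,-0.15],[-120,-140,0,-0.15],[-142,-160,0,-0.15],[-142,-160,0,-0.15],[-142,-160,0,-0.15],[-142,-160,0,-0.15],[-142,-160,0,-0.15]]'
python3 - <<'E'
from h import *
import pickle
s=get_state(); d=get_image('wrist'); pickle.dump((s,d),open('w17.pkl','wb')); im=d['image']
print(s['position'].round(4))
def comp(m,P):
    k=np.zeros(m.shape,np.uint8); cv2.fillPoly(k,[P],255); m=((m>0)&(k>0)).astype(np.uint8)
    n,l,st,_=cv2.connectedComponentsWithStats(m); i=1+np.argmax(st[1:,4]); return np.where(l==i)
P=np.array([proj(d,[x/1e3,y/1e3,.012],s) for x,y in [(352,-308),(596,-324),(590,-432),(346,-418)]]).round().astype(np.int32); print('tray px',P.tolist())
v=im.max(2); print('hist in tray',np.percentile(v[P[:,1].min().clip(0):P[:,1].max(),P[:,0].min():P[:,0].max()],[10,50,80,90,97]))
for name,m in (('shank',v>90),('handle+shank',v>45)):
    ys,xs=comp(m,P)
    for z in ((.016,) if name=='shank' else (.028,)):
        w=np.array([onz(d,x,y,z,s)[:2] for x,y in zip(xs,ys)])*1000
        print(name,len(xs),cv2.minAreaRect(w.astype(np.float32)),'x',w[:,0].min().round(),w[:,0].max().round(),'y',w[:,1].min().round(),w[:,1].max().round(),'rows',ys.min(),ys.max())
E
```

```text
time: 60.75
position: [0.4719, -0.2454, 0.2217]
tool_rot: [3.138, 0.131, 0.001]
ft_force: [0.8, 0.1, -0.4]
grip_width: 0.351
time: 61.75
position: [0.3311, -0.403, 0.2214]
tool_rot: [3.14, -0.093, -0.0]
ft_force: [-0.1, 0.2, -0.7]
grip_width: 0.348
[ 0.3311 -0.403   0.2214]
tray px [[177, 158], [178, -24], [262, -29], [263, 157]]
hist in tray [ 59.    80.    87.   105.   173.78]
shank 1461 ((473.2969970703125, -408.12225341796875), (21.914783477783203, 148.8576202392578), 86.69993591308594) x 399.0 548.0 y -418.0 -394.0 rows 0 116
handle+shank 12553 ((451.38067626953125, -370.74761962890625), (102.5277099609375, 196.5692138671875), 85.632568359375) x 353.0 553.0 y -428.0 -312.0 rows 0 156
```

Run:
```python
from h import *
import pickle
s,d=pickle.load(open('w17.pkl','rb')); v=d['image'].max(2).astype(int)
for r in (2,20,40,60,80,100,125,140,150): print(r,' '.join(str(x) for x in v[r,170:272:2]))
k,c,w=[],[],[]
for r in range(2,90,4):
    b=np.where(v[r,185:260]>140)[0]+185
    if len(b)>2:
        p=onz(d,b.mean(),r,.016,s)*1000; q=[onz(d,b.min()-.5,r,.016,s),onz(d,b.max()+.5,r,.016,s)]; print(r,p[:2].round(1),'width',round(np.linalg.norm(q[0]-q[1])*1000,1))
```

```text
2 29 37 56 59 61 61 65 64 61 61 61 61 60 63 62 64 61 60 65 62 60 64 65 66 65 61 62 60 61 61 60 62 62 64 61 61 62 72 198 228 208 150 42 60 53 49 85 116 191 195 199
20 26 48 65 62 69 64 66 65 68 65 68 66 69 66 68 64 66 68 68 69 66 67 74 66 70 68 66 67 67 72 64 68 68 68 67 65 65 57 196 233 212 158 41 66 59 54 58 153 200 201 199
40 21 73 76 76 75 74 73 76 73 73 76 78 77 75 74 75 74 72 71 76 74 72 72 73 75 74 75 74 75 78 75 75 74 76 71 73 70 65 191 233 218 165 46 69 65 44 47 186 196 193 198
60 14 28 77 76 73 77 76 80 82 80 78 80 81 82 82 83 80 80 79 83 77 80 84 82 82 81 82 80 79 81 79 80 77 75 79 80 77 70 184 231 225 173 51 37 70 43 46 124 205 195 202
80 27 40 77 79 78 82 84 82 81 79 82 82 81 79 79 82 86 86 86 88 89 85 86 84 85 85 87 86 90 85 86 87 85 82 72 103 135 130 125 123 130 129 129 121 103 25 34 150 201 206 212
100 47 20 79 85 84 87 84 88 84 85 84 87 84 85 87 85 89 82 84 82 86 78 85 78 86 83 83 85 87 85 87 87 85 89 75 74 138 132 128 128 132 129 128 122 108 35 44 119 195 194 193
125 58 21 41 85 88 88 90 87 86 88 88 90 87 88 86 87 87 86 85 87 81 82 83 85 81 80 79 79 77 79 78 79 79 79
[... 159 characters left out ...]
 74 74 77 74 56 29 27 39 35 39 36 28 25 93 96 95 95
150 142 60 16 57 84 91 87 87 87 92 88 84 87 87 86 85 82 87 85 80 80 81 77 82 84 82 84 78 80 76 78 75 75 71 76 75 74 73 73 31 19 31 28 30 31 19 24 83 94 96 94
2 [ 544.8 -411.8] width 9.8
6 [ 539.3 -411.5] width 9.8
10 [ 533.8 -411.2] width 9.7
14 [ 528.3 -410.9] width 9.7
18 [ 523.  -410.6] width 9.7
22 [ 517.6 -410.3] width 9.7
26 [ 512.3 -409.9] width 9.7
30 [ 507.  -409.6] width 9.7
34 [ 501.8 -409.9] width 8.5
38 [ 496.6 -409.6] width 8.5
42 [ 491.4 -409.3] width 8.5
46 [ 486.2 -409. ] width 8.5
50 [ 481.1 -408.7] width 8.5
54 [ 476.  -408.4] width 8.4
58 [ 471.  -408.1] width 8.4
62 [ 465.9 -407.8] width 8.4
66 [ 460.9 -407.5] width 8.5
```

```bash
python3 -c "
from bench import *
print(close_job())"
```

```text
the job is handed in; nothing more can be done
None
```

I drove all four pins out of the block onto the shelf side and laid them in their racks. I put the punch back in its tray and handed the job in at about 62 s of robot time.

- **Pins:** The last wrist picture shows two 84–85 mm pins in the wide rack and two 61 mm pins in the narrow one. All lie across both combs, with centres within about 3 mm of the rack centres I measured along the pin.
- **Punch:** After I set it down mid-tray, it was found about 4 cm off that spot, against the tray's front rim, probably from the announced knock. By pixel measurements from the wrist and side cameras it lies along the floor inside the rim, about 0–2 mm from it. The rim is fully visible beside the handle, so I left it there.
- **Checks that failed:** The scene camera could not confirm the punch. The oil can hides part of the tray, and its one usable reading was about 8 mm off the side view. I had no picture left to look at the final punch close-up.
- **Oil can, case and wrench:** They appear in the same places in the side view before and after, judged by eye. No force printed at the end of a move was over about 10 N.

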